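# Clear the hammering stone

## Task

Clear the pile off the hammering stone: stand the thread spool over the pin of the spindle, set the round eyelet tin aside on the middle of the cork mat, put the square punching block on the middle of the rubber mat, lay the oblong rivet tin flat inside the wooden tray, and last put the eyelet tin back on top of the rivet tin, in its middle. Work in that order, let go of each thing once it stands, do not topple any of them, and leave the hammer and the glue jar where they are.

Things in the scene. Friction and masses are not known exactly. Their poses are not given: they have to be found in the camera images.
- spool: Thread spool standing upright, on top of the pile at the start: a grey tube 40 mm in diameter and 50 mm tall with pale wooden ends, a 22 mm hole right through it along its axis. Origin: centre of its underside; z along its axis, up. About 60 g.
- eyelet_tin: Eyelet tin, second from the top of the pile: round closed aluminium tin, 54 mm in diameter, 26 mm tall, flat top. Origin: centre of its underside, z up. About 120 g.
- punch_block: Punching block, third from the top of the pile: square block of pale wood 60 x 60 x 30 mm (30 tall). Origin: centre of its underside, z up, x and y along its sides. About 90 g.
- rivet_tin: Rivet tin, bottom of the pile, lying on the pale marble hammering stone (fixed slab 160 x 130 mm, its top 30 mm above the bench): closed oblong steel tin, 140 mm along its x, 64 mm along its y, 34 mm tall, flat top. Origin: centre of its underside, z up. About 350 g. Only its ends show beyond the block.
- tray: Shallow oblong wooden tray fixed to the bench: 174 mm along its x, 98 mm along its y, 13 mm tall over all; floor 5 mm thick, walls 5 mm thick, so the lip stands 8 mm above the floor and the inside is 164 x 88 mm. Origin: centre of its underside (bench level), z up.
- cork_mat: Round cork mat fixed to the bench, 96 mm in diameter, 5 mm thick. Origin: centre of its underside (bench level), z up.
- rubber_mat: Square black rubber mat fixed to the bench, 90 x 90 mm, 5 mm thick. Origin: centre of its underside (bench level), z up, x and y along its sides.
- spindle: Thread spindle fixed to the bench: round dark wooden base 84 mm in diameter and 10 mm thick with an upright steel pin 7 mm in diameter in its centre, the pin rising 35 mm above the base (its tip 45 mm above the bench). Origin: centre of its underside (bench level), z up.
- hammer: Bystander: loose shoemaker's hammer, about 260 mm long, lying across the bench beyond the stone. Origin on its underside, about half-way along; z up.
- glue_jar: Bystander: loose closed amber jar with a black cap, 46 mm in diameter, 65 mm tall, between the robot and the pile on the left. Origin: centre of its underside; z up.

How it is judged:
By the outcome, as a careful person would: the job done as asked, in the order asked, and still so for the second after the job is handed in, with the robot touching nothing.
It also fails if it takes over 144 s, if anything falls off the work surface, if the arm or the gripper's body presses on something with over 40 N, if the wrist force passes 120 N, or if a joint passes its speed limit or range.

## Robot

A 7-joint arm with a two-finger parallel gripper is mounted at the origin on the work surface. World frame = base frame: x ahead of the robot, y to its left, z up, the work surface at z = 0. Lengths are in m, angles in rad, forces in N, time in s.
With the tool pointing down it reaches from about 0.4 to 0.85 m from the base axis. Payload 10.4 kg.
Tool frame: the origin (TCP) lies on the centre line of the jaws, within the pads' length; the fingertips stand 11 mm ahead of it and the grasp point (between the pads) lies 8 mm behind it (tip_reach is the distance from the TCP to the fingertips, in m); z points along the fingers, y is the line along which they close (so a half turn about z gives the same grasp; the last joint's range is limited). The gripper opens to 85 mm and grips with 20 to 120 N. Pads are 22 mm wide; open, the fingers measure 114 mm over their backs; the gripper's body (76 mm by 85 mm) begins 54 mm behind the grasp point. The pads swing forward as they close: fully open they stand 13 mm farther back than shut.
Start: joints at [1.176, 0.332, -0.065, 1.46, 0.022, 1.35, -0.088], TCP at [0.227, -0.582, 0.242] pointing down, gripper open.
Joint ranges: [-2.6, 2.6], [-0.5, 2.12], [-1.47, 1.34], [0.16, 2.42], [-1.27, 4.41], [0.06, 2.06], [-2.6, 2.6]. Speed limits (rad/s): [2.22, 2.22, 2.79, 2.79, 3.14, 3.14, 3.14].

## Interface

Orientations are given as a unit quaternion [x, y, z, w].
In Python, from workcell import get_obs, camera, hand_in, tip_reach gives the robot as it stands. The module is installed in compiled form; this text tells all that it offers.
- The arm moves only by the tool move_arm, never from a script. Its argument "plan" is a list of rows, each an object with "delta_pos": the shift along the tool's x, y, z in a scale on which 1.0 is 0.8 m, a list of three; "turn": the turn, a rotation vector about the tool's x, y, z in a scale on which 1.0 is pi rad, a list of three; "fingers": the closure, from 0 (fully open) to 1 (shut). A call has 1 to 12 rows; each row is the pose to reach, as a shift and turn from the pose commanded when the call began, along the tool's axes at that moment; what a row does not reach only later rows make up. A row lasts 1/8 s, in which the tool goes at most 62.5 mm and 10.7 degrees, less where a joint would pass 70% of its speed; a pose out of reach is approached as far as the arm can. A call with a gripper value outside its range is refused whole. The fingers move at their own pace and stop on an object; "force" is the grip in N (left out, the last holds). Time passes only in rows, so rows that repeat a pose let the fingers close. It gives the time, the measured TCP pose, the force, the opening and the grip force at its end, in the units of the state.
- get_obs(): the state, without advancing time (a new reading comes with each control period).
- camera(name): name is "scene" or "top" or "wrist"; returns a dict with "color" (400x640x3 uint8, red, green, blue), "range_z" (400x640 float32, m along the optical axis (not along the pixel's ray), 0 where there is no reading), "fx", "fy", "cx", "cy" (pixels), "R" (3x3) and "t" (3): a world point X has camera coordinates R X + t; the wrist camera has in their place "tool_from_camera" (4x4, takes a point from camera to tool coordinates, whose origin is the TCP and whose axes are the flange's). Camera axes: x right, y down, z forward; pixel columns grow to the right and rows downward; lengths in m; the calibration is good to about 2 mm. A picture is of the moment at which its call begins: read the wrist's pose just before it.
- hand_in(): hands the job in; it is judged then, once.
The state is a dict: "clock": time; "joint_pos": joint angles; "joint_velocities": joint speeds; "tau": joint torques, N m; "position": TCP position; "ee_rot": TCP orientation; "ft_force": force on the tool from outside, world axes, zero at the start; "torque": the same for the moment, N m; "grip_width": opening from 0.0 (shut) to 1.0 (fully open); "grasp_force": force on a finger pad.
Only numpy, scipy, OpenCV 4.12 (cv2) and the standard library are available. Lean on these libraries where they do the work, as an engineer would, in place of code of your own. Each camera call takes 0.05 s, during which the arm holds its last target. There are 200 camera calls.

## Working session

There is one attempt and no reset: what is moved stays moved. The work goes in short steps, Python scripts to look and compute and a tool call to move; the robot and the scene stay as the last step left them, time stands still between calls to the robot, and variables do not carry over. Pictures are saved under pics/ and viewed, at most 14 in all, crops included, and the job is handed in when it is done.

Besides the shell and the picture viewer there is one more tool, called after "Emit:" as name(argument=value, ...) on one line, values as JSON. move_arm: Moves the arm, as the interface text tells. Its arguments: {"type":"object","properties":{"plan":{"type":"array","items":{"type":"object","properties":{"delta_pos":{"type":"array","items":{"type":"number"}},"turn":{"type":"array","items":{"type":"number"}},"fingers":{"type":"number"}}}},"force":{"type":"number"}},"required":["plan"]}

```bash
mkdir -p pics; cat > h.py <<'E'
import numpy as np, cv2
from workcell import get_obs, camera, hand_in, tip_reach
def snap(n,f):
    c=camera(n); cv2.imwrite('pics/'+f,c['color'][:,:,::-1]); np.savez('pics/'+f+'.npz',**c); return c
def cloud(c,o=None):
    v,u=np.mgrid[:400,:640]; z=c['range_z']
    P=np.stack([(u-c['cx'])/c['fx']*z,(v-c['cy'])/c['fy']*z,z],-1)
    if 'R' in c: return (P-c['t'])@c['R']
    from scipy.spatial.transform import Rotation as Ro
    T=c['tool_from_camera']; P=P@T[:3,:3].T+T[:3,3]
    return P@Ro.from_quat(o['ee_rot']).as_matrix().T+o['position']
E
python3 - <<'E'
from h import *
o=get_obs(); print(o, tip_reach)
for n in('top','scene'): snap(n,n+'0.png')
E
```

```text
{'clock': 0.0, 'joint_pos': array([ 1.17640034,  0.33285977, -0.06468368,  1.46094565,  0.02162542,
        1.34989357, -0.08852314]), 'joint_velocities': array([ 0.00144399, -0.00044021, -0.00129515,  0.0003405 , -0.00104006,
        0.00072519, -0.00031582]), 'tau': array([ 1.26384988e-03, -6.25443006e+01,  5.00043947e-02, -3.91604984e+01,
        1.63519563e-02,  9.93298483e-03,  2.72060851e-05]), 'position': array([ 0.22690439, -0.58197163,  0.24152137]), 'ee_rot': array([ 9.82771527e-01,  1.84823236e-01, -1.77125227e-04, -6.82516918e-04]), 'ft_force': array([-0.46293604, -0.19726661, -0.87100568]), 'torque': array([0.02775578, 0.02035159, 0.00675475]), 'grasp_force': 0.0, 'grip_width': 1.000529139237481} 0.011
```

View pics/top0.png

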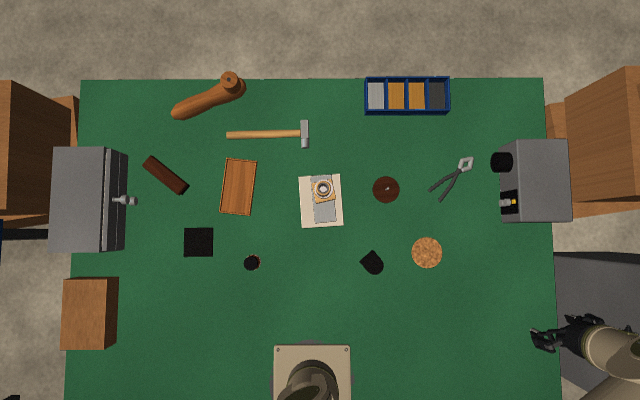

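View pics/scene0.png

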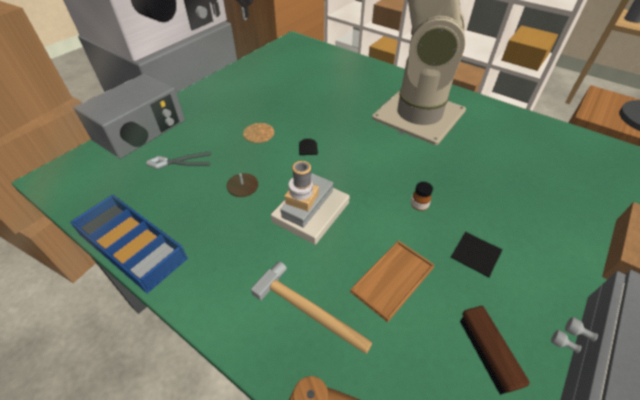

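The top view shows the spool pile at (323,188), spindle (386,189), cork (427,252), rubber mat (198,242), tray (238,187), jar (252,262) and hammer (270,133). The scene view confirms the stack: spool, tin, block, then rivet tin on the stone.

```bash
python3 - <<'E'
from h import *
c=dict(np.load('pics/top0.png.npz')); P=cloud(c); col=c['color'].astype(int)
print(c['fx'],c['range_z'][100,320])
hsv=cv2.cvtColor(c['color'],cv2.COLOR_RGB2HSV).astype(int)
green=(hsv[...,0]>55)&(hsv[...,0]<95)&(hsv[...,1]>70)
def reg(name,u,v,r,extra=None):
    m=np.zeros((400,640),bool); m[v-r:v+r,u-r:u+r]=True
    m&=(~green if extra is None else extra)
    n,l,s,_=cv2.connectedComponentsWithStats(m.astype(np.uint8))
    k=1+np.argmax(s[1:,4]); m=l==k
    X=P[m]; rc=cv2.minAreaRect(X[:,:2].astype(np.float32))
    print(name,m.sum(),'mean',X.mean(0).round(4),'zmed',np.median(X[:,2]).round(4),'rect',np.round(rc[0],4),np.round(rc[1],4),round(rc[2],1))
reg('spindle',386,189,20);reg('cork',427,252,22);reg('rubber',198,242,22);reg('tray',238,187,34);reg('jar',252,262,14)
reg('hammer',268,133,45)
z=P[...,2]
reg('stone',321,200,40,z>.02)
reg('spool',323,188,30,z>.13);reg('tin',323,188,30,(z>.108)&(z<.13));reg('block',323,188,30,(z>.083)&(z<.105));reg('rivet',323,195,35,(z>.05)&(z<.075))
E
```

```text
389.80176029167694 1.2541822
spindle 577 mean [ 0.5844 -0.2325  0.0169] zmed 0.0106 rect [ 0.5194 -0.155 ] [0.0831 0.2935] 39.9
cork 797 mean [ 0.3898 -0.3546  0.013 ] zmed 0.0054 rect [ 0.4386 -0.2173] [0.393 0.097] 70.8
rubber 816 mean [0.4244 0.3489 0.0097] zmed 0.0052 rect [0.4224 0.1902] [0.4116 0.0864] 89.8
tray 1814 mean [0.5964 0.2286 0.0097] zmed 0.0058 rect [0.5782 0.1263] [0.3249 0.1835] 79.1
jar 221 mean [0.3651 0.1738 0.0539] zmed 0.0639 rect [0.3647 0.1773] [0.049  0.0426] 37.7
hammer 877 mean [0.76   0.1142 0.0249] zmed 0.0238 rect [0.6255 0.1284] [0.3553 0.2649] 3.9
stone 2197 mean [ 0.5449 -0.0297  0.0624] zmed 0.034 rect [ 0.5437 -0.0306] [0.1704 0.13  ] 3.9
spool 152 mean [ 0.5714 -0.035   0.1667] zmed 0.1704 rect [ 0.5717 -0.0354] [0.0381 0.0385] 89.8
tin 98 mean [ 0.5729 -0.0392  0.1197] zmed 0.1202 rect [ 0.5747 -0.0363] [0.0513 0.051 ] 89.9
block 131 mean [ 0.5579 -0.035   0.0939] zmed 0.0941 rect [ 0.5722 -0.0375] [0.0597 0.0597] 12.6
rivet 587 mean [ 0.5348 -0.0365  0.0642] zmed 0.0641 rect [ 0.5524 -0.0367] [0.1402 0.0641] 5.5
```

```bash
cat >> h.py <<'E'
def comp(m):
    n,l,s,_=cv2.connectedComponentsWithStats(m.astype(np.uint8)); return l==1+np.argmax(s[1:,4])
def fit(P,col,xy,r,zlo,zhi,green=True,name=''):
    """minAreaRect of the points near xy in a height band (not bench green)"""
    m=(np.hypot(P[...,0]-xy[0],P[...,1]-xy[1])<r)&(P[...,2]>zlo)&(P[...,2]<zhi)
    if green:
        h=cv2.cvtColor(col,cv2.COLOR_RGB2HSV).astype(int); m&=~((h[...,0]>50)&(h[...,0]<95)&(h[...,1]>70))
    m=comp(m); X=P[m]; rc=cv2.minAreaRect(X[:,:2].astype(np.float32)); cc=cv2.minEnclosingCircle(X[:,:2].astype(np.float32))
    print(name,m.sum(),'mean',X.mean(0).round(4),'rect',np.round(rc[0],4),np.round(rc[1],4),round(rc[2],1),'circ',np.round(cc[0],4),round(cc[1],4)); return m
from scipy.spatial.transform import Rotation as Ro
def go(x,y,z,a):
    """delta_pos and turn to TCP x,y,z and tool-x heading a (deg), pointing down; chooses the nearer half turn"""
    o=get_obs(); R=Ro.from_quat(o['ee_rot']); D=Ro.from_euler('z',a,degrees=True)*Ro.from_quat([1,0,0,0])
    t=(R.inv()*D).as_rotvec(); d=R.inv().apply(np.array([x,y,z])-o['position'])
    print('pos',o['position'].round(4),'head',np.degrees(np.arctan2(*R.as_matrix()[[1,0],[0,0]])).round(1),'q7',o['joint_pos'][6].round(2))
    print('delta',d.round(4),'turn',t.round(4),'rows',max(abs(d).max()/.0625,np.linalg.norm(d)/.0625,np.degrees(np.linalg.norm(t))/10.7).round(1))
E
python3 - <<'E'
from h import *
c=dict(np.load('pics/top0.png.npz')); P=cloud(c); K=c['color']
fit(P,K,(.572,-.2105),.06,-.01,.03,name='spindle');fit(P,K,(.385,-.355),.07,-.01,.03,name='cork')
fit(P,K,(.4244,.3489),.08,-.01,.03,name='rubber');fit(P,K,(.59,.2286),.12,-.01,.04,name='tray')
m=(P[...,2]>.025)&(P[...,2]<.1)&(np.hypot(P[...,0]-.58,P[...,1]+.21)<.04);print(P[m].round(4))
go(.5,-.05,.33,0)
E
```

```text
spindle 514 mean [ 0.5833 -0.2307  0.0105] rect [ 0.5826 -0.231 ] [0.0817 0.0752] 44.6 circ [ 0.585  -0.2337] 0.0423
cork 781 mean [ 0.3892 -0.3567  0.0054] rect [ 0.3895 -0.3572] [0.0957 0.0958] 75.3 circ [ 0.3893 -0.3579] 0.0494
rubber 812 mean [0.4243 0.3503 0.0052] rect [0.423  0.3507] [0.0905 0.0864] 89.8 circ [0.4247 0.3509] 0.0614
tray 1795 mean [0.5968 0.2292 0.0064] rect [0.5982 0.2302] [0.1027 0.1778] 83.2 circ [0.5985 0.2297] 0.1007
[[ 0.5873 -0.2344  0.0484]
 [ 0.5859 -0.231   0.0335]
 [ 0.5847 -0.2319  0.0448]
 [ 0.5843 -0.2344  0.0481]
 [ 0.5829 -0.2309  0.0332]
 [ 0.5819 -0.2323  0.0426]
 [ 0.5816 -0.235   0.0445]]
pos [ 0.2269 -0.582   0.2416] head 21.3 q7 -0.09
delta [ 0.4477 -0.3966 -0.0879] turn [-1.200e-03  3.000e-04  3.718e-01] rows 9.7
```

Units first: shifts go in shares of 0.8 m and turns go in shares of pi rad. So 0.448 m / 0.8 = 0.56, -0.05 m / 0.8 = -0.0625, 0.372 rad / 3.1416 = 0.1184.

Emit:
move_arm(plan=[{"delta_pos": [0.075,-0.0625,-0.075],"turn": [0,0,0.0318],"fingers": 0},{"delta_pos": [0.56,-0.4963,-0.135],"turn": [-0.0003,0,0.1184],"fingers": 0},{"delta_pos": [0.56,-0.4963,-0.135],"turn": [-0.0003,0,0.1184],"fingers": 0},{"delta_pos": [0.56,-0.4963,-0.135],"turn": [-0.0003,0,0.1184],"fingers": 0},{"delta_pos": [0.56,-0.4963,-0.135],"turn": [-0.0003,0,0.1184],"fingers": 0},{"delta_pos": [0.56,-0.4963,-0.135],"turn": [-0.0003,0,0.1184],"fingers": 0},{"delta_pos": [0.56,-0.4963,-0.135],"turn": [-0.0003,0,0.1184],"fingers": 0},{"delta_pos": [0.56,-0.4963,-0.135],"turn": [-0.0003,0,0.1184],"fingers": 0},{"delta_pos": [0.56,-0.4963,-0.135],"turn": [-0.0003,0,0.1184],"fingers": 0},{"delta_pos": [0.56,-0.4963,-0.135],"turn": [-0.0003,0,0.1184],"fingers": 0},{"delta_pos": [0.56,-0.4963,-0.135],"turn": [-0.0003,0,0.1184],"fingers": 0},{"delta_pos": [0.56,-0.4963,-0.135],"turn": [-0.0003,0,0.1184],"fingers": 0}], force=30)

```text
clock: 1.6
position: [0.5, -0.0501, 0.3499]
ee_rot: [1.0, -0.0, -0.0, 0.001]
ft_force: [0.5, 0.2, -0.5]
grip_width: 1.004
grasp_force: 0.0
```

```bash
python3 - <<'E'
from h import *
o=get_obs(); c=snap('wrist','w1.png'); print(c['tool_from_camera'].round(3)); P=cloud(c,o); K=c['color']
go(.5,-.05,.35,0)
n=P[...,2]
for nm,lo,hi in(('spool',.165,.178),('tin',.117,.126),('block',.091,.098),('rivet',.06,.068),('stone',.025,.035)):
    try: fit(P,K,(.5717,-.036),.1,lo,hi,False,nm)
    except Exception as e: print(nm,e)
E
```

```text
[[-0.    -0.954 -0.3    0.077]
 [ 1.    -0.    -0.    -0.001]
 [ 0.    -0.3    0.954 -0.132]
 [ 0.     0.     0.     1.   ]]
pos [ 0.4999 -0.0508  0.3499] head -0.1 q7 -1.58
delta [ 0.0001 -0.0008 -0.0001] turn [ 0.0014  0.0006 -0.0017] rows 0.0
spool 1301 mean [ 0.5738 -0.0333  0.1702] rect [ 0.5731 -0.0333] [0.0397 0.0398] 0.0 circ [ 0.5734 -0.0333] 0.0204
tin 648 mean [ 0.5864 -0.0448  0.12  ] rect [ 0.581  -0.0399] [0.0531 0.0407] 40.1 circ [ 0.577 -0.035] 0.0269
block 706 mean [ 0.5636 -0.0467  0.0939] rect [ 0.5733 -0.0353] [0.0599 0.06  ] 13.0 circ [ 0.5736 -0.036 ] 0.0409
rivet 2570 mean [ 0.5141 -0.0384  0.0641] rect [ 0.5245 -0.0374] [0.0819 0.0641] 5.2 circ [ 0.5254 -0.0371] 0.051
stone 5771 mean [ 0.5604 -0.0228  0.0301] rect [ 0.5505 -0.0279] [0.158  0.1302] 3.7 circ [ 0.5584 -0.0278] 0.0947
```

View pics/w1.png

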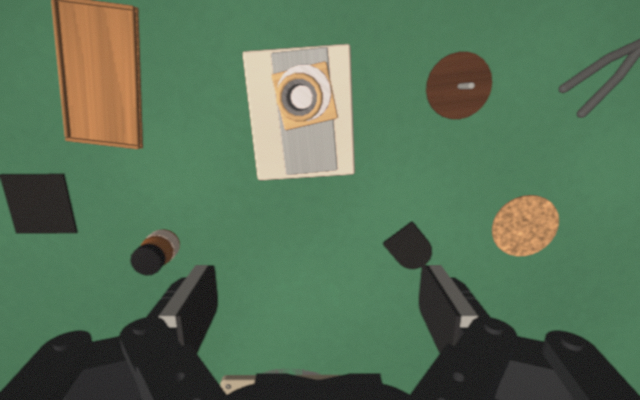

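The wrist view shows the pile at (302,97), spindle (459,85) with its pin, cork (526,225), the partly visible rubber mat (38,203), tray (100,75), and jar (155,250). Now the targets in the wrist frame.

```bash
python3 - <<'E'
from h import *
c=dict(np.load('pics/w1.png.npz')); o=get_obs(); P=cloud(c,o); K=c['color']
fit(P,K,(.584,-.231),.06,.003,.02,name='spindle');fit(P,K,(.389,-.356),.06,.001,.02,name='cork')
fit(P,K,(.4244,.35),.08,.001,.02,name='rubber');fit(P,K,(.597,.23),.12,-.001,.03,name='tray');fit(P,K,(.597,.23),.12,.01,.03,name='traylip')
m=(P[...,2]>.025)&(P[...,2]<.1)&(np.hypot(P[...,0]-.584,P[...,1]+.232)<.03);print(P[m].mean(0).round(4),m.sum())
fit(P,K,(.584,-.231),.06,-.002,.02,name='spindle')
go(.5735,-.0335,.25,0)
E
```

```text
spindle 3449 mean [ 0.586  -0.2313  0.01  ] rect [ 0.5857 -0.2324] [0.0823 0.0834] 0.8 circ [ 0.5853 -0.2324] 0.0421
cork 3193 mean [ 0.3904 -0.3542  0.0052] rect [ 0.3872 -0.3561] [0.1009 0.0972] 60.2 circ [ 0.3871 -0.3558] 0.0513
rubber 3718 mean [0.4267 0.351  0.0053] rect [0.4248 0.352 ] [0.0901 0.0908] 0.0 circ [0.4248 0.3531] 0.0624
tray 12133 mean [0.6014 0.2303 0.0063] rect [0.5973 0.2347] [0.1102 0.1811] 83.1 circ [0.5974 0.2353] 0.1028
traylip 1903 mean [0.6009 0.2293 0.0126] rect [0.5971 0.23  ] [0.1001 0.1739] 83.4 circ [0.5973 0.2301] 0.0986
[ 0.585  -0.2313  0.039 ] 65
spindle 3589 mean [ 0.5859 -0.2319  0.0096] rect [ 0.5852 -0.2353] [0.0849 0.0893] 0.1 circ [ 0.5852 -0.2354] 0.0451
pos [ 0.4999 -0.0508  0.3499] head -0.1 q7 -1.58
delta [ 0.0737 -0.0176  0.0998] turn [ 0.0014  0.0006 -0.0017] rows 2.0
```

In the tool's units: 0.208 m / 0.8 = 0.26, -0.017 m / 0.8 = -0.0213.

Emit:
move_arm(plan=[{"delta_pos": [0.0919,-0.0213,0.025],"turn": [0,0,0],"fingers": 0},{"delta_pos": [0.0919,-0.0213,0.1],"turn": [0,0,0],"fingers": 0},{"delta_pos": [0.0919,-0.0213,0.1625],"turn": [0,0,0],"fingers": 0},{"delta_pos": [0.0919,-0.0213,0.2125],"turn": [0,0,0],"fingers": 0},{"delta_pos": [0.0919,-0.0213,0.2438],"turn": [0,0,0],"fingers": 0},{"delta_pos": [0.0919,-0.0213,0.26],"turn": [0,0,0],"fingers": 0},{"delta_pos": [0.0919,-0.0213,0.26],"turn": [0,0,0],"fingers": 0},{"delta_pos": [0.0919,-0.0213,0.26],"turn": [0,0,0],"fingers": 0.3},{"delta_pos": [0.0919,-0.0213,0.26],"turn": [0,0,0],"fingers": 0.4},{"delta_pos": [0.0919,-0.0213,0.26],"turn": [0,0,0],"fingers": 0.7},{"delta_pos": [0.0919,-0.0213,0.26],"turn": [0,0,0],"fingers": 0.7},{"delta_pos": [0.0919,-0.0213,0.26],"turn": [0,0,0],"fingers": 0.7}], force=30)

```text
clock: 3.15
position: [0.5743, -0.0329, 0.1432]
ee_rot: [1.0, -0.0, 0.001, 0.001]
ft_force: [-0.7, -0.8, 6.4]
grip_width: 0.463
grasp_force: 30.1
```

Emit:
move_arm(plan=[{"delta_pos": [0,0,-0.0125],"fingers": 0.7,"turn": [0,0,0]},{"delta_pos": [0,0,-0.05],"fingers": 0.7,"turn": [0,0,0]},{"delta_pos": [0,0,-0.075],"fingers": 0.7,"turn": [0,0,0]},{"delta_pos": [0.0038,0.0375,-0.075],"fingers": 0.7,"turn": [0,0,0]},{"delta_pos": [0.0075,0.0875,-0.075],"fingers": 0.7,"turn": [0,0,0]},{"delta_pos": [0.0113,0.1375,-0.075],"fingers": 0.7,"turn": [0,0,0]},{"delta_pos": [0.0144,0.1875,-0.0625],"fingers": 0.7,"turn": [0,0,0]},{"delta_pos": [0.0144,0.225,-0.0375],"fingers": 0.7,"turn": [0,0,0]},{"delta_pos": [0.0144,0.2475,-0.0125],"fingers": 0.7,"turn": [0,0,0]},{"delta_pos": [0.0144,0.2475,0],"fingers": 0.7,"turn": [0,0,0]},{"delta_pos": [0.0144,0.2475,0],"fingers": 0.7,"turn": [0,0,0]},{"delta_pos": [0.0144,0.2475,0],"fingers": 0.7,"turn": [0,0,0]}])

```text
clock: 4.65
position: [0.586, -0.2293, 0.1435]
ee_rot: [1.0, 0.001, 0.001, 0.0]
ft_force: [-0.1, 0.2, -0.7]
grip_width: 0.466
grasp_force: 30.4
```

```bash
python3 - <<'E'
from h import *
o=get_obs(); print(o['position'].round(4),o['ft_force'].round(1),o['grip_width'])
c=snap('scene','s1.png'); cw=snap('wrist','w2.png'); P=cloud(cw,o)
fit(P,cw['color'],(.585,-.232),.03,.13,.18,False,'spooltop')
P=cloud(c); m=(P[...,2]>.08)&(P[...,2]<.22)&(np.hypot(P[...,0]-.585,P[...,1]+.232)<.05)
cv2.imwrite('pics/s1c.png',cv2.resize(c['color'][100:260,160:400,::-1],None,fx=3,fy=3))
E
```

```text
[ 0.586  -0.2293  0.1435] [-0.1  0.2 -0.7] 0.4656419434848377
spooltop 15359 mean [ 0.5902 -0.2299  0.1621] rect [ 0.5872 -0.2335] [0.0402 0.0558] 6.6 circ [ 0.5891 -0.2323] 0.029
```

View pics/s1c.png

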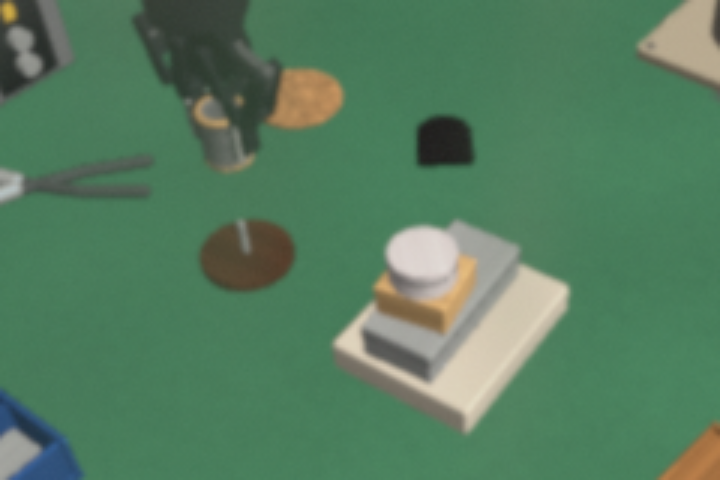

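The spool is held upright about 90 mm above the spindle (crop 228,135), and the tin still sits on the block. Lowering it now.

In the tool's units: 0.108 m / 0.8 = 0.135, 0.002 m / 0.8 = 0.0025.

Emit:
move_arm(plan=[{"delta_pos": [-0.0006,0.0025,0.0375],"fingers": 0.7,"turn": [0,0,0]},{"delta_pos": [-0.0006,0.0025,0.0688],"fingers": 0.7,"turn": [0,0,0]},{"delta_pos": [-0.0006,0.0025,0.0938],"fingers": 0.7,"turn": [0,0,0]},{"delta_pos": [-0.0006,0.0025,0.1125],"fingers": 0.7,"turn": [0,0,0]},{"delta_pos": [-0.0006,0.0025,0.125],"fingers": 0.7,"turn": [0,0,0]},{"delta_pos": [-0.0006,0.0025,0.1313],"fingers": 0.7,"turn": [0,0,0]},{"delta_pos": [-0.0006,0.0025,0.135],"fingers": 0.7,"turn": [0,0,0]},{"delta_pos": [-0.0006,0.0025,0.135],"fingers": 0.7,"turn": [0,0,0]}])

```text
clock: 5.75
position: [0.585, -0.2331, 0.0348]
ee_rot: [1.0, -0.0, 0.0, 0.001]
ft_force: [0.3, -0.4, -0.5]
grip_width: 0.465
grasp_force: 30.4
```

In the tool's units: 0.0015 m / 0.8 = 0.0019, 0.001 m / 0.8 = 0.0013.

Emit:
move_arm(plan=[{"delta_pos": [0,0,0.0013],"fingers": 0.7,"turn": [0,0,0]},{"delta_pos": [0,0,0.0019],"fingers": 0.7,"turn": [0,0,0]},{"delta_pos": [0,0,0.0019],"fingers": 0.7,"turn": [0,0,0]}])

```text
clock: 6.12
position: [0.5849, -0.2331, 0.0333]
ee_rot: [1.0, -0.0, 0.0, 0.001]
ft_force: [-1.1, -0.1, 1.4]
grip_width: 0.462
grasp_force: 30.5
```

In the tool's units: -0.2 m / 0.8 = -0.25, -0.18 m / 0.8 = -0.225.

Emit:
move_arm(plan=[{"delta_pos": [0,0,0.0006],"fingers": 0.4,"turn": [0,0,0]},{"delta_pos": [0,0,0.0006],"fingers": 0.2,"turn": [0,0,0]},{"delta_pos": [0,0,0],"fingers": 0.0,"turn": [0,0,0]},{"delta_pos": [0,0,0],"fingers": 0.0,"turn": [0,0,0]},{"delta_pos": [0,0,-0.025],"fingers": 0,"turn": [0,0,0]},{"delta_pos": [0,0,-0.075],"fingers": 0,"turn": [0,0,0]},{"delta_pos": [0,0,-0.15],"fingers": 0,"turn": [0,0,0]},{"delta_pos": [-0.025,-0.05,-0.2125],"fingers": 0,"turn": [0,0,0]},{"delta_pos": [-0.05,-0.1125,-0.25],"fingers": 0,"turn": [0,0,0]},{"delta_pos": [-0.0813,-0.175,-0.25],"fingers": 0,"turn": [0,0,0]},{"delta_pos": [-0.1063,-0.225,-0.25],"fingers": 0,"turn": [0,0,0]},{"delta_pos": [-0.1063,-0.225,-0.25],"fingers": 0,"turn": [0,0,0]}])

```text
clock: 7.62
position: [0.4991, -0.0493, 0.2348]
ee_rot: [1.0, 0.003, 0.001, 0.001]
ft_force: [-1.0, -1.3, 0.6]
grip_width: 0.998
grasp_force: 0.0
```

```bash
python3 - <<'E'
from h import *
o=get_obs(); c=snap('wrist','w3.png'); P=cloud(c,o); K=c['color']
go(.5,-.05,.3,0)
for nm,lo,hi in(('tin',.115,.126),('block',.09,.098),('rivet',.06,.068)): fit(P,K,(.5717,-.036),.1,lo,hi,False,nm)
fit(P,K,(.585,-.232),.05,.05,.068,False,'spool');fit(P,K,(.585,-.232),.06,.003,.02,name='base')
E
```

```text
pos [ 0.4997 -0.0516  0.2345] head 0.1 q7 -1.61
delta [ 0.0005 -0.0014 -0.0655] turn [ 0.0026 -0.0024  0.0025] rows 1.0
tin 5099 mean [ 0.5777 -0.0354  0.1201] rect [ 0.5771 -0.0354] [0.053 0.053] 44.5 circ [ 0.5769 -0.0352] 0.0271
block 1389 mean [ 0.5626 -0.045   0.0939] rect [ 0.5735 -0.0355] [0.0601 0.0601] 12.8 circ [ 0.5737 -0.0356] 0.0413
rivet 4539 mean [ 0.5138 -0.0389  0.0641] rect [ 0.5251 -0.0375] [0.0828 0.0641] 5.5 circ [ 0.5261 -0.0375] 0.0514
spool 1742 mean [ 0.5842 -0.2303  0.0589] rect [ 0.5842 -0.2313] [0.04 0.04] 89.7 circ [ 0.5841 -0.2317] 0.0207
base 3834 mean [ 0.5876 -0.2202  0.0101] rect [ 0.5858 -0.2279] [0.0756 0.0827] 89.4 circ [ 0.5856 -0.2317] 0.0421
```

View pics/w3.png

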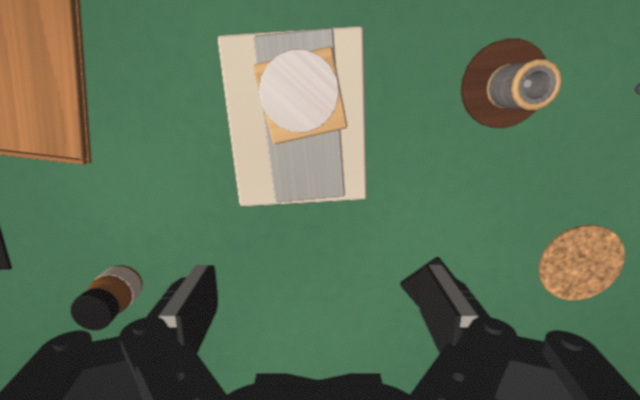

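The spool stands over the pin (centre offset about 1.5 mm), at (520,85) in the picture. The eyelet tin at (299,90) is fully visible. Next is the tin.

In the tool's units: 0.127 m / 0.8 = 0.1588, 0.0775 m / 0.8 = 0.0969, -0.002 rad / 3.1416 = -0.0006.

Emit:
move_arm(plan=[{"delta_pos": [0.0625,-0.015,0.0125],"turn": [0.0006,-0.0006,0],"fingers": 0},{"delta_pos": [0.0969,-0.0213,0.05],"turn": [0.0006,-0.0006,0],"fingers": 0},{"delta_pos": [0.0969,-0.0213,0.1],"turn": [0.0006,-0.0006,0],"fingers": 0},{"delta_pos": [0.0969,-0.0213,0.1375],"turn": [0.0006,-0.0006,0],"fingers": 0},{"delta_pos": [0.0969,-0.0213,0.155],"turn": [0.0006,-0.0006,0],"fingers": 0},{"delta_pos": [0.0969,-0.0213,0.1588],"turn": [0.0006,-0.0006,0],"fingers": 0},{"delta_pos": [0.0969,-0.0213,0.1588],"turn": [0.0006,-0.0006,0],"fingers": 0},{"delta_pos": [0.0969,-0.0213,0.1588],"turn": [0.0006,-0.0006,0],"fingers": 0.2},{"delta_pos": [0.0969,-0.0213,0.1588],"turn": [0.0006,-0.0006,0],"fingers": 0.3},{"delta_pos": [0.0969,-0.0213,0.1588],"turn": [0.0006,-0.0006,0],"fingers": 0.5},{"delta_pos": [0.0969,-0.0213,0.1588],"turn": [0.0006,-0.0006,0],"fingers": 0.5},{"delta_pos": [0.0969,-0.0213,0.1588],"turn": [0.0006,-0.0006,0],"fingers": 0.5}], force=35)

```text
clock: 9.18
position: [0.5777, -0.0361, 0.1066]
ee_rot: [1.0, -0.0, -0.0, -0.0]
ft_force: [-1.0, 0.3, 6.0]
grip_width: 0.622
grasp_force: 36.4
```

```bash
python3 - <<'E'
from h import *
o=get_obs(); print(o['ft_force'].round(1)); go(.577,-.0354,.2,0); go(.389,-.3565,.02,0)
E
```

```text
[-1.   0.3  6. ]
pos [ 0.5777 -0.0361  0.1066] head -0.0 q7 -1.77
delta [-0.0007 -0.0007 -0.0934] turn [-0.0005  0.0008 -0.0003] rows 1.5
pos [ 0.5777 -0.0361  0.1066] head -0.0 q7 -1.77
delta [-0.1885  0.3205  0.0866] turn [-0.0005  0.0008 -0.0003] rows 6.1
```

Emit:
move_arm(plan=[{"delta_pos": [0,0,-0.0125],"turn": [0,0,0],"fingers": 0.5},{"delta_pos": [0,0,-0.05],"turn": [0,0,0],"fingers": 0.5},{"delta_pos": [-0.0125,0.025,-0.1],"turn": [0,0,0],"fingers": 0.5},{"delta_pos": [-0.0438,0.075,-0.1],"turn": [0,0,0],"fingers": 0.5},{"delta_pos": [-0.0813,0.1375,-0.1],"turn": [0,0,0],"fingers": 0.5},{"delta_pos": [-0.1175,0.2,-0.1],"turn": [0,0,0],"fingers": 0.5},{"delta_pos": [-0.1538,0.2625,-0.1],"turn": [0,0,0],"fingers": 0.5},{"delta_pos": [-0.1875,0.3188,-0.0625],"turn": [0,0,0],"fingers": 0.5},{"delta_pos": [-0.2188,0.3713,-0.0125],"turn": [0,0,0],"fingers": 0.5},{"delta_pos": [-0.2356,0.4006,0.0375],"turn": [0,0,0],"fingers": 0.5},{"delta_pos": [-0.2356,0.4006,0.075],"turn": [0,0,0],"fingers": 0.5},{"delta_pos": [-0.2356,0.4006,0.075],"turn": [0,0,0],"fingers": 0.5}])

```text
clock: 10.68
position: [0.3874, -0.3553, 0.0443]
ee_rot: [1.0, -0.0, -0.002, -0.002]
ft_force: [-0.1, 0.7, -0.6]
grip_width: 0.617
grasp_force: 37.4
```

```bash
python3 - <<'E'
from h import *
o=get_obs(); print(o['ft_force'].round(1)); c=snap('wrist','w4.png'); P=cloud(c,o)
fit(P,c['color'],(.389,-.3565),.06,.001,.02,name='cork'); m=fit(P,c['color'],(.389,-.3565),.04,.052,.075,False,'tintop')
go(.389,-.3565,.019,0)
E
```

```text
[-0.1  0.7 -0.6]
cork 12356 mean [ 0.411  -0.3557  0.0051] rect [ 0.4059 -0.3551] [0.096  0.0638] 89.6 circ [ 0.3888 -0.3552] 0.0491
tintop 16622 mean [ 0.3903 -0.3548  0.0593] rect [ 0.3911 -0.3538] [0.0609 0.0589] 49.0 circ [ 0.3943 -0.3559] 0.0391
pos [ 0.3887 -0.3558  0.046 ] head 0.0 q7 -1.04
delta [0.0004 0.0008 0.027 ] turn [-0.0023  0.0024  0.0003] rows 0.4
```

View pics/w4.png

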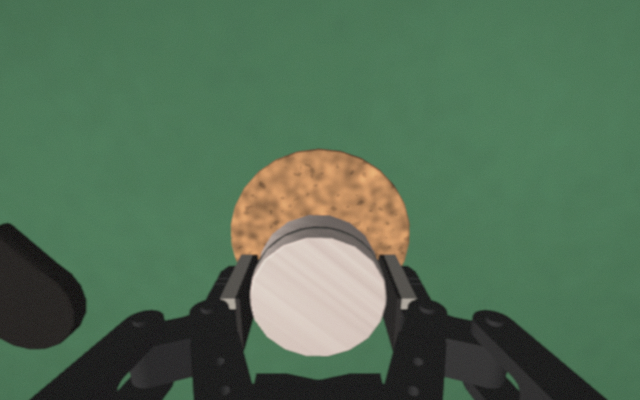

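The tin is held level at (318,295), centred over the cork (centre column about 320). Lowering and releasing.

In the tool's units: 0.0275 m / 0.8 = 0.0344, 0.0265 m / 0.8 = 0.0331.

Emit:
move_arm(plan=[{"delta_pos": [0.0006,0,0.0188],"turn": [0,0,0],"fingers": 0.5},{"delta_pos": [0.0006,0,0.0288],"turn": [0,0,0],"fingers": 0.5},{"delta_pos": [0.0006,0,0.0331],"turn": [0,0,0],"fingers": 0.5},{"delta_pos": [0.0006,0,0.0344],"turn": [0,0,0],"fingers": 0.5},{"delta_pos": [0.0006,0,0.0344],"turn": [0,0,0],"fingers": 0.5}])

```text
clock: 11.35
position: [0.3893, -0.3564, 0.0186]
ee_rot: [1.0, -0.0, -0.001, -0.0]
ft_force: [0.1, -0.4, -1.1]
grip_width: 0.619
grasp_force: 37.4
```

In the tool's units: -0.25 m / 0.8 = -0.3125, 0.05 m / 0.8 = 0.0625.

Emit:
move_arm(plan=[{"delta_pos": [0,0,0.0013],"turn": [0,0,0],"fingers": 0.5},{"delta_pos": [0,0,0.0015],"turn": [0,0,0],"fingers": 0.4},{"delta_pos": [0,0,0.0015],"turn": [0,0,0],"fingers": 0.2},{"delta_pos": [0,0,0.0006],"turn": [0,0,0],"fingers": 0},{"delta_pos": [0,0,0],"turn": [0,0,0],"fingers": 0},{"delta_pos": [0,0,-0.0375],"turn": [0,0,0],"fingers": 0},{"delta_pos": [0,0,-0.1],"turn": [0,0,0],"fingers": 0},{"delta_pos": [0.0125,-0.0375,-0.1625],"turn": [0,0,0],"fingers": 0},{"delta_pos": [0.0375,-0.1,-0.225],"turn": [0,0,0],"fingers": 0},{"delta_pos": [0.0625,-0.1625,-0.2625],"turn": [0,0,0],"fingers": 0},{"delta_pos": [0.0875,-0.2375,-0.2875],"turn": [0,0,0],"fingers": 0},{"delta_pos": [0.1125,-0.3125,-0.2875],"turn": [0,0,0],"fingers": 0}])

```text
clock: 12.85
position: [0.4762, -0.1179, 0.2495]
ee_rot: [1.0, -0.001, 0.001, 0.0]
ft_force: [0.1, 0.2, -0.8]
grip_width: 0.999
grasp_force: 0.0
```

In the tool's units: -0.056 m / 0.8 = -0.07, 0.02 m / 0.8 = 0.025, 0.13 rad / 3.1416 = 0.0414.

Emit:
move_arm(plan=[{"delta_pos": [0.025,-0.07,0],"turn": [0,0,0.0414],"fingers": 0},{"delta_pos": [0.025,-0.07,0],"turn": [0,0,0.0414],"fingers": 0},{"delta_pos": [0.025,-0.07,0],"turn": [0,0,0.0414],"fingers": 0}])

```text
clock: 13.22
position: [0.4951, -0.0639, 0.2475]
ee_rot: [0.998, -0.065, -0.001, -0.0]
ft_force: [0.0, 0.1, -0.5]
grip_width: 1.002
grasp_force: 0.0
```

```bash
python3 - <<'E'
from h import *
o=get_obs(); c=snap('wrist','w5.png'); P=cloud(c,o); K=c['color']
for nm,lo,hi in(('block',.09,.098),('rivet',.06,.068)): fit(P,K,(.5717,-.036),.1,lo,hi,False,nm)
fit(P,K,(.39,-.356),.05,.025,.037,False,'tin')
go(.5735,-.0356,.08,12.8);go(.5735,-.0356,.08,-77.2)
E
```

```text
block 6020 mean [ 0.5745 -0.0359  0.0941] rect [ 0.5736 -0.0355] [0.0601 0.06  ] 12.8 circ [ 0.5737 -0.0357] 0.0413
rivet 4247 mean [ 0.5138 -0.0397  0.0642] rect [ 0.5167 -0.0383] [0.0659 0.064 ] 5.5 circ [ 0.5171 -0.0384] 0.0453
tin 1981 mean [ 0.3904 -0.3531  0.0308] rect [ 0.3888 -0.3543] [0.054  0.0533] 22.3 circ [ 0.3885 -0.3544] 0.0281
pos [ 0.495  -0.0646  0.2475] head -7.5 q7 -1.71
delta [ 0.0745 -0.0389  0.1673] turn [-0.0007  0.0022 -0.3542] rows 3.0
pos [ 0.495  -0.0646  0.2475] head -7.5 q7 -1.71
delta [ 0.0745 -0.0389  0.1673] turn [1.2000e-03 2.1000e-03 1.2166e+00] rows 6.5
```

In the tool's units: 0.17 m / 0.8 = 0.2125, 0.0745 m / 0.8 = 0.0931, -0.354 rad / 3.1416 = -0.1127.

Emit:
move_arm(plan=[{"delta_pos": [0.05,-0.025,0.025],"turn": [0,0,-0.0541],"fingers": 0},{"delta_pos": [0.0931,-0.0488,0.0625],"turn": [0,0.0006,-0.1127],"fingers": 0},{"delta_pos": [0.0931,-0.0488,0.1125],"turn": [0,0.0006,-0.1127],"fingers": 0},{"delta_pos": [0.0931,-0.0488,0.1625],"turn": [0,0.0006,-0.1127],"fingers": 0},{"delta_pos": [0.0931,-0.0488,0.2],"turn": [0,0.0006,-0.1127],"fingers": 0},{"delta_pos": [0.0931,-0.0488,0.2125],"turn": [0,0.0006,-0.1127],"fingers": 0},{"delta_pos": [0.0931,-0.0488,0.2125],"turn": [0,0.0006,-0.1127],"fingers": 0},{"delta_pos": [0.0931,-0.0488,0.2125],"turn": [0,0.0006,-0.1127],"fingers": 0.15},{"delta_pos": [0.0931,-0.0488,0.2125],"turn": [0,0.0006,-0.1127],"fingers": 0.25},{"delta_pos": [0.0931,-0.0488,0.2125],"turn": [0,0.0006,-0.1127],"fingers": 0.45},{"delta_pos": [0.0931,-0.0488,0.2125],"turn": [0,0.0006,-0.1127],"fingers": 0.45},{"delta_pos": [0.0931,-0.0488,0.2125],"turn": [0,0.0006,-0.1127],"fingers": 0.45}], force=35)

```text
clock: 14.78
position: [0.5746, -0.0344, 0.0787]
ee_rot: [0.994, 0.112, 0.001, -0.0]
ft_force: [-2.2, -0.8, 7.2]
grip_width: 0.694
grasp_force: 38.5
```

```bash
python3 - <<'E'
from h import *
go(.5735,-.0356,.16,12.8);go(.4248,.3505,.16,0);go(.4248,.3505,.16,90)
E
```

```text
pos [ 0.5746 -0.0344  0.0787] head 12.8 q7 -1.6
delta [-0.0011  0.0009 -0.0813] turn [-0.     -0.002   0.0003] rows 1.3
pos [ 0.5746 -0.0344  0.0787] head 12.8 q7 -1.6
delta [-0.0605 -0.4085 -0.0814] turn [-2.000e-04 -2.000e-03  2.237e-01] rows 6.7
pos [ 0.5746 -0.0344  0.0787] head 12.8 q7 -1.6
delta [-0.0605 -0.4085 -0.0814] turn [ 1.3000e-03 -1.7000e-03 -1.3471e+00] rows 7.2
```

In the tool's units: -0.4085 m / 0.8 = -0.5106, -0.0605 m / 0.8 = -0.0756, -1.347 rad / 3.1416 = -0.4288.

Emit:
move_arm(plan=[{"delta_pos": [0,0,-0.0125],"turn": [0,0,0],"fingers": 0.45},{"delta_pos": [0,0,-0.05],"turn": [0,0,0],"fingers": 0.45},{"delta_pos": [-0.0038,-0.025,-0.1],"turn": [0,0,-0.0477],"fingers": 0.45},{"delta_pos": [-0.0125,-0.075,-0.1],"turn": [0,0,-0.0955],"fingers": 0.45},{"delta_pos": [-0.0213,-0.1375,-0.1],"turn": [0,0,-0.1464],"fingers": 0.45},{"delta_pos": [-0.0313,-0.2063,-0.1],"turn": [0,0,-0.1974],"fingers": 0.45},{"delta_pos": [-0.0413,-0.275,-0.1],"turn": [0,0,-0.2483],"fingers": 0.45},{"delta_pos": [-0.0513,-0.3438,-0.1],"turn": [0,0,-0.2992],"fingers": 0.45},{"delta_pos": [-0.0613,-0.4125,-0.1],"turn": [0,0,-0.3501],"fingers": 0.45},{"delta_pos": [-0.07,-0.475,-0.1],"turn": [0,0,-0.3979],"fingers": 0.45},{"delta_pos": [-0.0756,-0.5106,-0.075],"turn": [0,-0.0006,-0.4288],"fingers": 0.45},{"delta_pos": [-0.0756,-0.5106,-0.05],"turn": [0,-0.0006,-0.4288],"fingers": 0.45}])

```text
clock: 16.27
position: [0.4227, 0.353, 0.118]
ee_rot: [0.705, 0.709, 0.0, -0.001]
ft_force: [0.1, -0.7, -0.2]
grip_width: 0.692
grasp_force: 38.1
```

```bash
python3 - <<'E'
from h import *
o=get_obs(); print(o['ft_force'].round(1)); c=snap('wrist','w6.png'); P=cloud(c,o)
fit(P,c['color'],(.4248,.351),.08,.001,.02,name='rubber')
go(.4248,.3505,.022,90)
E
```

```text
[ 0.1 -0.7 -0.2]
rubber 8207 mean [0.4242 0.3743 0.0051] rect [0.4243 0.3734] [0.0893 0.0492] 0.3 circ [0.4244 0.3733] 0.0505
pos [0.4229 0.3501 0.115 ] head 90.1 q7 -1.11
delta [0.0006 0.0022 0.093 ] turn [-0.0034  0.0021  0.001 ] rows 1.5
```

View pics/w6.png

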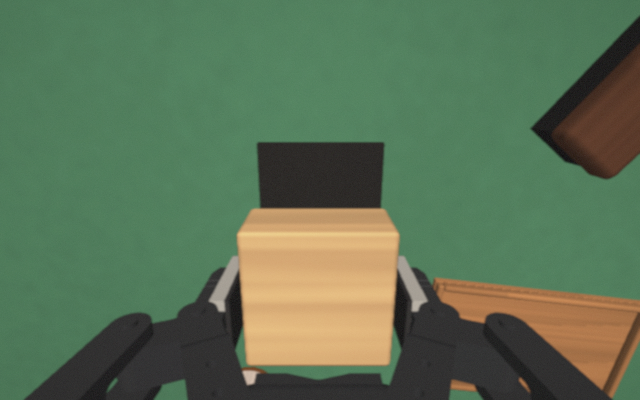

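The block is held square at (318,290) over the mat; mat columns 258–384 are centred about 321. Lowering.

In the tool's units: 0.094 m / 0.8 = 0.1175, 0.093 m / 0.8 = 0.1163, -0.002 rad / 3.1416 = -0.0006.

Emit:
move_arm(plan=[{"delta_pos": [0.0025,0.0023,0.0375],"turn": [0,0,0],"fingers": 0.45},{"delta_pos": [0.0025,0.0023,0.075],"turn": [-0.0006,0.0003,0],"fingers": 0.45},{"delta_pos": [0.0025,0.0023,0.1],"turn": [-0.0006,0.0003,0],"fingers": 0.45},{"delta_pos": [0.0025,0.0023,0.1125],"turn": [-0.0006,0.0003,0],"fingers": 0.45},{"delta_pos": [0.0025,0.0023,0.1163],"turn": [-0.0006,0.0003,0],"fingers": 0.45},{"delta_pos": [0.0025,0.0023,0.1175],"turn": [-0.0006,0.0003,0],"fingers": 0.45},{"delta_pos": [0.0025,0.0023,0.1175],"turn": [-0.0006,0.0003,0],"fingers": 0.45}])

```text
clock: 17.2
position: [0.4263, 0.3529, 0.0245]
ee_rot: [0.707, 0.707, 0.001, 0.0]
ft_force: [-0.3, -0.7, -1.0]
grip_width: 0.694
grasp_force: 38.2
```

In the tool's units: 0.0045 m / 0.8 = 0.0056, -0.0015 m / 0.8 = -0.0019.

Emit:
move_arm(plan=[{"delta_pos": [0,-0.0019,0.0025],"turn": [0,0,0],"fingers": 0.45},{"delta_pos": [0,-0.0019,0.0044],"turn": [0,0,0],"fingers": 0.45},{"delta_pos": [0,-0.0019,0.0056],"turn": [0,0,0],"fingers": 0.45},{"delta_pos": [0,-0.0019,0.0056],"turn": [0,0,0],"fingers": 0.45}])

```text
clock: 17.7
position: [0.4244, 0.3526, 0.0197]
ee_rot: [0.707, 0.707, 0.001, 0.0]
ft_force: [-1.8, -2.1, 4.0]
grip_width: 0.697
grasp_force: 38.7
```

In the tool's units: -0.24 m / 0.8 = -0.3, -0.04 m / 0.8 = -0.05, 0.78 rad / 3.1416 = 0.2483.

Emit:
move_arm(plan=[{"delta_pos": [0,0,0],"turn": [0,0,0],"fingers": 0.3},{"delta_pos": [0,0,-0.0006],"turn": [0,0,0],"fingers": 0.1},{"delta_pos": [0,0,-0.0013],"turn": [0,0,0],"fingers": 0},{"delta_pos": [0,0,-0.0025],"turn": [0,0,0],"fingers": 0},{"delta_pos": [0,0,-0.05],"turn": [0,0,0],"fingers": 0},{"delta_pos": [0,0,-0.1125],"turn": [0,0,0],"fingers": 0},{"delta_pos": [0,0,-0.1875],"turn": [0,0,0],"fingers": 0},{"delta_pos": [-0.05,0.0125,-0.2375],"turn": [0,0,0.0477],"fingers": 0},{"delta_pos": [-0.1125,0.025,-0.275],"turn": [0,0,0.0955],"fingers": 0},{"delta_pos": [-0.175,0.0375,-0.2875],"turn": [0,0,0.1464],"fingers": 0},{"delta_pos": [-0.2375,0.05,-0.2875],"turn": [0,0,0.1974],"fingers": 0},{"delta_pos": [-0.3,0.0625,-0.2875],"turn": [0,0,0.2483],"fingers": 0}])

```text
clock: 19.2
position: [0.4743, 0.1107, 0.2497]
ee_rot: [0.924, 0.383, 0.001, 0.0]
ft_force: [1.2, 0.2, 0.3]
grip_width: 0.999
grasp_force: 0.0
```

```bash
python3 - <<'E'
from h import *
go(.5,-.04,.25,5.5)
E
```

```text
pos [0.4743 0.1107 0.2497] head 45.0 q7 -1.17
delta [-0.0884  0.1247 -0.0002] turn [ 0.001  -0.002   0.6893] rows 3.7
```

In the tool's units: 0.125 m / 0.8 = 0.1563, -0.0884 m / 0.8 = -0.1105, -0.002 rad / 3.1416 = -0.0006.

Emit:
move_arm(plan=[{"delta_pos": [-0.0375,0.05,0],"turn": [0,0,0.0541],"fingers": 0},{"delta_pos": [-0.075,0.1,0],"turn": [0,0,0.1114],"fingers": 0},{"delta_pos": [-0.1105,0.1563,0],"turn": [0,0,0.1655],"fingers": 0},{"delta_pos": [-0.1105,0.1563,0],"turn": [0.0003,-0.0006,0.2193],"fingers": 0},{"delta_pos": [-0.1105,0.1563,0],"turn": [0.0003,-0.0006,0.2193],"fingers": 0},{"delta_pos": [-0.1105,0.1563,0],"turn": [0.0003,-0.0006,0.2193],"fingers": 0}])

```text
clock: 19.95
position: [0.5008, -0.0374, 0.2493]
ee_rot: [0.999, 0.054, -0.0, -0.0]
ft_force: [-0.9, 0.8, 0.2]
grip_width: 0.997
grasp_force: 0.0
```

```bash
python3 - <<'E'
from h import *
o=get_obs(); c=snap('wrist','w7.png'); P=cloud(c,o); K=c['color']
fit(P,K,(.5517,-.036),.1,.06,.068,False,'rivet');fit(P,K,(.55,-.03),.12,.025,.035,False,'stone')
go(.5525,-.0365,.05,5.5)
t=dict(np.load('pics/top0.png.npz'));t=snap('top','t2.png'); P=cloud(t);fit(P,t['color'],(.4248,.351),.05,.028,.045,False,'block');fit(P,t['color'],(.39,-.356),.05,.025,.037,False,'tin')
fit(P,t['color'],(.585,-.232),.05,.045,.068,False,'spool')
E
```

```text
rivet 11477 mean [ 0.5582 -0.0343  0.0641] rect [ 0.5535 -0.0348] [0.1402 0.0642] 5.5 circ [ 0.5536 -0.0343] 0.0758
stone 10119 mean [ 0.5541 -0.0197  0.03  ] rect [ 0.5497 -0.0283] [0.1602 0.1303] 3.7 circ [ 0.5498 -0.0284] 0.101
pos [ 0.5008 -0.0374  0.2494] head 6.1 q7 -1.55
delta [0.0516 0.0047 0.1993] turn [-0.0006  0.0009  0.0106] rows 3.3
block 397 mean [0.4226 0.3489 0.035 ] rect [0.4223 0.3491] [0.0595 0.0573] 89.8 circ [0.4233 0.3489] 0.0405
tin 252 mean [ 0.3878 -0.3562  0.0313] rect [ 0.3879 -0.3566] [0.052  0.0515] 19.3 circ [ 0.3877 -0.3565] 0.0274
spool 114 mean [ 0.5824 -0.2335  0.0595] rect [ 0.5822 -0.2339] [0.0385 0.0372] 40.1 circ [ 0.5826 -0.2339] 0.0201
```

View pics/w7.png

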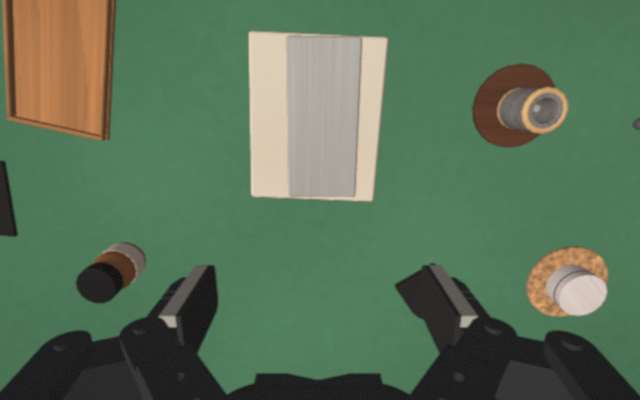

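Rivet tin is now bare at (325,115). The spool at (535,108), the tin on the cork and the block are all in place. Grasping the rivet tin.

In the tool's units: 0.195 m / 0.8 = 0.2438, 0.0527 m / 0.8 = 0.0659, 0.006 rad / 3.1416 = 0.0019.

Emit:
move_arm(plan=[{"delta_pos": [0.0375,0.0025,0.0375],"turn": [0,0,0.0019],"fingers": 0},{"delta_pos": [0.0659,0.0038,0.0875],"turn": [0,0,0.0019],"fingers": 0},{"delta_pos": [0.0659,0.0038,0.1438],"turn": [0,0,0.0019],"fingers": 0},{"delta_pos": [0.0659,0.0038,0.1938],"turn": [0,0,0.0019],"fingers": 0},{"delta_pos": [0.0659,0.0038,0.2313],"turn": [0,0,0.0019],"fingers": 0},{"delta_pos": [0.0659,0.0038,0.2438],"turn": [0,0,0.0019],"fingers": 0},{"delta_pos": [0.0659,0.0038,0.2438],"turn": [0,0,0.0019],"fingers": 0},{"delta_pos": [0.0659,0.0038,0.2438],"turn": [0,0,0.0019],"fingers": 0.15},{"delta_pos": [0.0659,0.0038,0.2438],"turn": [0,0,0.0019],"fingers": 0.2},{"delta_pos": [0.0659,0.0038,0.2438],"turn": [0,0,0.0019],"fingers": 0.4},{"delta_pos": [0.0659,0.0038,0.2438],"turn": [0,0,0.0019],"fingers": 0.4},{"delta_pos": [0.0659,0.0038,0.2438],"turn": [0,0,0.0019],"fingers": 0.4}], force=60)

```text
clock: 21.55
position: [0.5541, -0.0358, 0.0555]
ee_rot: [0.999, 0.048, 0.0, -0.0]
ft_force: [-3.4, -0.2, 8.4]
grip_width: 0.731
grasp_force: 65.7
```

```bash
python3 - <<'E'
from h import *
go(.597,.23,.2,-6.7)
E
```

```text
pos [ 0.5541 -0.0358  0.0555] head 5.5 q7 -1.76
delta [ 0.0682 -0.2605 -0.1444] turn [-1.000e-04 -5.000e-04  2.127e-01] rows 4.9
```

In the tool's units: -0.2605 m / 0.8 = -0.3256, -0.245 m / 0.8 = -0.3063, 0.213 rad / 3.1416 = 0.0678.

Emit:
move_arm(plan=[{"delta_pos": [0,0,-0.0063],"turn": [0,0,0],"fingers": 0.4},{"delta_pos": [0,0,-0.0313],"turn": [0,0,0],"fingers": 0.4},{"delta_pos": [0,0,-0.0688],"turn": [0,0,0],"fingers": 0.4},{"delta_pos": [0.0063,-0.025,-0.1],"turn": [0,0,0.0095],"fingers": 0.4},{"delta_pos": [0.02,-0.075,-0.1],"turn": [0,0,0.0223],"fingers": 0.4},{"delta_pos": [0.0363,-0.1375,-0.1],"turn": [0,0,0.035],"fingers": 0.4},{"delta_pos": [0.0525,-0.2,-0.1],"turn": [0,0,0.0477],"fingers": 0.4},{"delta_pos": [0.0688,-0.2625,-0.1],"turn": [0,0,0.0605],"fingers": 0.4},{"delta_pos": [0.08,-0.3063,-0.0938],"turn": [0,0,0.0678],"fingers": 0.4},{"delta_pos": [0.0853,-0.3256,-0.0813],"turn": [0,0,0.0678],"fingers": 0.4},{"delta_pos": [0.0853,-0.3256,-0.0688],"turn": [0,0,0.0678],"fingers": 0.4},{"delta_pos": [0.0853,-0.3256,-0.0688],"turn": [0,0,0.0678],"fingers": 0.4}])

```text
clock: 23.05
position: [0.5963, 0.2276, 0.1082]
ee_rot: [0.998, -0.059, -0.001, 0.001]
ft_force: [-0.4, -0.8, -3.6]
grip_width: 0.735
grasp_force: 66.9
```

```bash
python3 - <<'E'
from h import *
o=get_obs(); print(o['ft_force'].round(1),o['grasp_force']); c=snap('wrist','w8.png'); P=cloud(c,o); K=c['color']
fit(P,K,(.597,.23),.12,.105,.13,False,'rivettop')
go(.597,.23,.031,-6.7)
m=(np.hypot(P[...,0]-.6,P[...,1]-.23)<.12)&(P[...,2]>.009)&(P[...,2]<.017); X=P[m]; print(cv2.minAreaRect(X[:,:2].astype(np.float32)))
E
```

```text
[-0.4 -0.8 -3.6] 66.88549518585205
rivettop 44991 mean [0.6166 0.2259 0.1168] rect [0.6073 0.2272] [0.0904 0.1177] 83.1 circ [0.6073 0.227 ] 0.0669
pos [0.5966 0.2277 0.1089] head -6.8 q7 -2.4
delta [ 0.0002 -0.0025  0.0779] turn [ 0.001   0.0018 -0.0024] rows 1.2
((0.6723206043243408, 0.22199904918670654), (0.0980076789855957, 0.022095993161201477), 83.20523834228516)
```

View pics/w8.png

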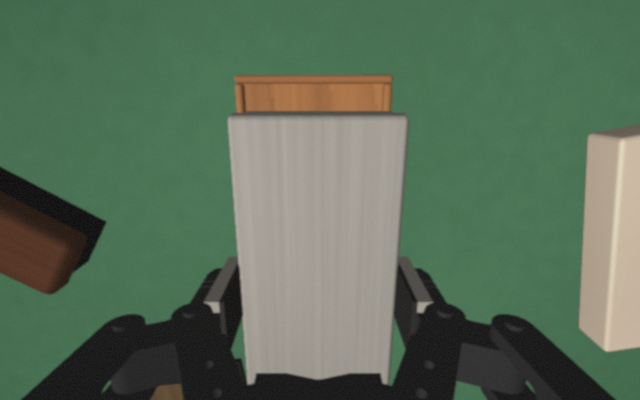

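The rivet tin is held level and parallel over the tray: tin columns 230–405, tray end columns 236–391, centred about 316. Lowering.

In the tool's units: 0.075 m / 0.8 = 0.0938, -0.003 m / 0.8 = -0.0038, 0.002 rad / 3.1416 = 0.0006.

Emit:
move_arm(plan=[{"delta_pos": [0,-0.0038,0.025],"turn": [0.0003,0.0006,0],"fingers": 0.4},{"delta_pos": [0,-0.0038,0.05],"turn": [0.0003,0.0006,0],"fingers": 0.4},{"delta_pos": [0,-0.0038,0.0725],"turn": [0.0003,0.0006,0],"fingers": 0.4},{"delta_pos": [0,-0.0038,0.0863],"turn": [0.0003,0.0006,0],"fingers": 0.4},{"delta_pos": [0,-0.0038,0.0925],"turn": [0.0003,0.0006,0],"fingers": 0.4},{"delta_pos": [0,-0.0038,0.0938],"turn": [0.0003,0.0006,0],"fingers": 0.4},{"delta_pos": [0,-0.0038,0.0938],"turn": [0.0003,0.0006,0],"fingers": 0.4}])

```text
clock: 23.98
position: [0.597, 0.2332, 0.0349]
ee_rot: [0.998, -0.059, 0.001, -0.001]
ft_force: [-0.0, 0.6, -3.4]
grip_width: 0.732
grasp_force: 66.9
```

In the tool's units: 0.0045 m / 0.8 = 0.0056, 0.0015 m / 0.8 = 0.0019.

Emit:
move_arm(plan=[{"delta_pos": [0,0.0019,0.0025],"turn": [0,0,0],"fingers": 0.4},{"delta_pos": [0,0.0019,0.0044],"turn": [0,0,0],"fingers": 0.4},{"delta_pos": [0,0.0019,0.0056],"turn": [0,0,0],"fingers": 0.4},{"delta_pos": [0,0.0019,0.0056],"turn": [0,0,0],"fingers": 0.4}])

```text
clock: 24.48
position: [0.5966, 0.2314, 0.0306]
ee_rot: [0.998, -0.059, 0.001, -0.0]
ft_force: [-3.3, -3.0, 5.7]
grip_width: 0.729
grasp_force: 68.0
```

In the tool's units: -0.22 m / 0.8 = -0.275, -0.001 m / 0.8 = -0.0013.

Emit:
move_arm(plan=[{"delta_pos": [0,0,-0.0006],"turn": [0,0,0],"fingers": 0.25},{"delta_pos": [0,0,-0.0013],"turn": [0,0,0],"fingers": 0.1},{"delta_pos": [0,0,-0.0019],"turn": [0,0,0],"fingers": 0},{"delta_pos": [0,0,-0.0025],"turn": [0,0,0],"fingers": 0},{"delta_pos": [0,0,-0.025],"turn": [0,0,0],"fingers": 0},{"delta_pos": [0,0,-0.075],"turn": [0,0,0],"fingers": 0},{"delta_pos": [-0.025,0,-0.15],"turn": [0,0,0],"fingers": 0},{"delta_pos": [-0.0625,0,-0.2125],"turn": [0,0,0],"fingers": 0},{"delta_pos": [-0.1,0,-0.2625],"turn": [0,0,0],"fingers": 0},{"delta_pos": [-0.1125,0,-0.275],"turn": [0,0,0],"fingers": 0},{"delta_pos": [-0.1125,0,-0.275],"turn": [0,0,0],"fingers": 0}])

```text
clock: 25.85
position: [0.507, 0.2418, 0.2507]
ee_rot: [0.998, -0.058, 0.001, -0.001]
ft_force: [0.1, -0.9, 0.3]
grip_width: 1.001
grasp_force: 0.0
```

```bash
python3 - <<'E'
from h import *
o=get_obs(); c=snap('wrist','w9.png'); P=cloud(c,o); K=c['color']
fit(P,K,(.597,.23),.12,.036,.044,False,'rivet');fit(P,K,(.597,.23),.12,.01,.017,False,'lip');fit(P,K,(.4245,.352),.07,.03,.04,False,'block')
go(.389,-.3555,.25,0)
E
```

```text
rivet 10480 mean [0.5987 0.2323 0.0391] rect [0.5946 0.2327] [0.064  0.1352] 83.3 circ [0.5947 0.2321] 0.0744
lip 2073 mean [0.5793 0.2333 0.0127] rect [0.5893 0.232 ] [0.0982 0.1574] 83.3 circ [0.5896 0.2323] 0.0919
block 2581 mean [0.4278 0.3495 0.0351] rect [0.425  0.3522] [0.0602 0.0605] 0.2 circ [0.4255 0.3515] 0.0409
pos [0.5073 0.2411 0.2494] head -6.7 q7 -2.38
delta [-0.0474  0.6064 -0.0012] turn [-0.0008 -0.0012 -0.1178] rows 9.7
```

View pics/w9.png

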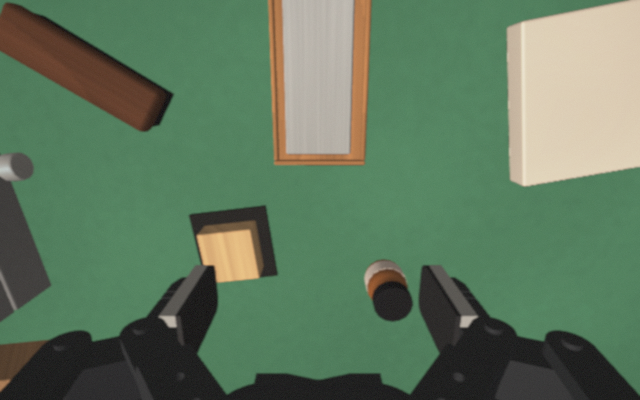

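The rivet tin lies flat inside the tray (320,80), and the block sits on the rubber mat (232,250). Back to the eyelet tin.

In the tool's units: 0.606 m / 0.8 = 0.7575, 0.12 m / 0.8 = 0.15, -0.08 rad / 3.1416 = -0.0255.

Emit:
move_arm(plan=[{"delta_pos": [-0.0038,0.05,0],"turn": [0,0,-0.0064],"fingers": 0},{"delta_pos": [-0.01,0.125,0],"turn": [0,0,-0.0127],"fingers": 0},{"delta_pos": [-0.0156,0.2,0],"turn": [0,0,-0.0191],"fingers": 0},{"delta_pos": [-0.0213,0.275,0],"turn": [0,0,-0.0255],"fingers": 0},{"delta_pos": [-0.0275,0.35,0],"turn": [0,0,-0.0318],"fingers": 0},{"delta_pos": [-0.0331,0.425,0],"turn": [0,0,-0.0376],"fingers": 0},{"delta_pos": [-0.0388,0.5,0],"turn": [0,0,-0.0376],"fingers": 0},{"delta_pos": [-0.045,0.575,0],"turn": [0,0,-0.0376],"fingers": 0},{"delta_pos": [-0.0513,0.65,0],"turn": [0,0,-0.0376],"fingers": 0},{"delta_pos": [-0.0563,0.7125,0.0375],"turn": [0,0,-0.0376],"fingers": 0},{"delta_pos": [-0.0593,0.7575,0.0875],"turn": [0,0,-0.0376],"fingers": 0},{"delta_pos": [-0.0593,0.7575,0.15],"turn": [0,0,-0.0376],"fingers": 0}])

```text
clock: 27.4
position: [0.3871, -0.358, 0.1259]
ee_rot: [1.0, -0.002, -0.0, -0.001]
ft_force: [0.1, 0.5, -0.8]
grip_width: 1.003
grasp_force: 0.0
```

```bash
python3 - <<'E'
from h import *
o=get_obs(); c=snap('wrist','w10.png'); P=cloud(c,o); K=c['color']
fit(P,K,(.389,-.3555),.05,.027,.036,False,'tin'); go(.389,-.3555,.018,0)
E
```

```text
tin 4553 mean [ 0.3899 -0.3555  0.0312] rect [ 0.3891 -0.3553] [0.053  0.0533] 64.8 circ [ 0.3887 -0.3556] 0.0272
pos [ 0.3848 -0.3538  0.1191] head -0.1 q7 -0.99
delta [0.0049 0.0026 0.101 ] turn [-0.009   0.0075 -0.0024] rows 1.6
```

Emit:
move_arm(plan=[{"delta_pos": [0,0,0],"turn": [0,0,0],"fingers": 0},{"delta_pos": [0,0,0],"turn": [0,0,0],"fingers": 0},{"delta_pos": [0,0,0],"turn": [0,0,0],"fingers": 0}])

```text
clock: 27.82
position: [0.3901, -0.3549, 0.1307]
ee_rot: [1.0, 0.001, 0.002, 0.0]
ft_force: [0.2, 0.6, -0.1]
grip_width: 1.001
grasp_force: 0.0
```

```bash
python3 - <<'E'
from h import *
o=get_obs(); c=snap('wrist','w11.png'); P=cloud(c,o); K=c['color']
fit(P,K,(.389,-.3555),.05,.027,.036,False,'tin'); go(.389,-.3555,.018,0)
E
```

```text
tin 4343 mean [ 0.39   -0.3554  0.0312] rect [ 0.389  -0.3555] [0.0531 0.0532] 87.8 circ [ 0.3889 -0.3554] 0.027
pos [ 0.3899 -0.3548  0.1304] head 0.1 q7 -0.99
delta [-0.0012  0.0007  0.1124] turn [ 0.0005 -0.0027  0.0012] rows 1.8
```

In the tool's units: 0.112 m / 0.8 = 0.14, -0.001 m / 0.8 = -0.0013, -0.002 rad / 3.1416 = -0.0006.

Emit:
move_arm(plan=[{"delta_pos": [-0.0013,0.0006,0.05],"turn": [0,-0.0006,0],"fingers": 0},{"delta_pos": [-0.0013,0.0006,0.1],"turn": [0,-0.0006,0],"fingers": 0},{"delta_pos": [-0.0013,0.0006,0.1275],"turn": [0,-0.0006,0],"fingers": 0},{"delta_pos": [-0.0013,0.0006,0.1388],"turn": [0,-0.0006,0],"fingers": 0},{"delta_pos": [-0.0013,0.0006,0.14],"turn": [0,-0.0006,0],"fingers": 0},{"delta_pos": [-0.0013,0.0006,0.14],"turn": [0,-0.0006,0],"fingers": 0},{"delta_pos": [-0.0013,0.0006,0.14],"turn": [0,-0.0006,0],"fingers": 0.2},{"delta_pos": [-0.0013,0.0006,0.14],"turn": [0,-0.0006,0],"fingers": 0.3},{"delta_pos": [-0.0013,0.0006,0.14],"turn": [0,-0.0006,0],"fingers": 0.5},{"delta_pos": [-0.0013,0.0006,0.14],"turn": [0,-0.0006,0],"fingers": 0.5},{"delta_pos": [-0.0013,0.0006,0.14],"turn": [0,-0.0006,0],"fingers": 0.5}], force=35)

```text
clock: 29.25
position: [0.3885, -0.355, 0.0174]
ee_rot: [1.0, 0.0, -0.0, -0.0]
ft_force: [-1.4, 2.1, 5.7]
grip_width: 0.62
grasp_force: 36.0
```

```bash
python3 - <<'E'
from h import *
go(.597,.232,.16,0)
E
```

```text
pos [ 0.3885 -0.355   0.0174] head 0.0 q7 -1.05
delta [ 0.2089 -0.587  -0.1423] turn [-0.0007  0.0006  0.0008] rows 10.2
```

In the tool's units: -0.45 m / 0.8 = -0.5625, -0.355 m / 0.8 = -0.4438.

Emit:
move_arm(plan=[{"delta_pos": [0,0,-0.0125],"turn": [0,0,0],"fingers": 0.5},{"delta_pos": [0,0,-0.0625],"turn": [0,0,0],"fingers": 0.5},{"delta_pos": [0.0063,-0.0188,-0.125],"turn": [0,0,0],"fingers": 0.5},{"delta_pos": [0.025,-0.07,-0.1775],"turn": [0,0,0],"fingers": 0.5},{"delta_pos": [0.0463,-0.1313,-0.1775],"turn": [0,0,0],"fingers": 0.5},{"delta_pos": [0.0688,-0.1938,-0.1775],"turn": [0,0,0],"fingers": 0.5},{"delta_pos": [0.0913,-0.2563,-0.1775],"turn": [0,0,0],"fingers": 0.5},{"delta_pos": [0.1138,-0.3188,-0.1775],"turn": [0,0,0],"fingers": 0.5},{"delta_pos": [0.1363,-0.3813,-0.1775],"turn": [0,0,0],"fingers": 0.5},{"delta_pos": [0.1575,-0.4438,-0.1775],"turn": [0,0,0],"fingers": 0.5},{"delta_pos": [0.18,-0.5063,-0.1775],"turn": [0,0,0],"fingers": 0.5},{"delta_pos": [0.2,-0.5625,-0.1775],"turn": [0,0,0],"fingers": 0.5}])

```text
clock: 30.75
position: [0.5483, 0.097, 0.1598]
ee_rot: [1.0, 0.001, -0.0, -0.001]
ft_force: [0.5, -0.7, -1.9]
grip_width: 0.621
grasp_force: 37.5
```

In the tool's units: -0.137 m / 0.8 = -0.1713, -0.125 m / 0.8 = -0.1563.

Emit:
move_arm(plan=[{"delta_pos": [0.02,-0.0563,0],"turn": [0,0,0],"fingers": 0.5},{"delta_pos": [0.04,-0.1125,0],"turn": [0,0,0],"fingers": 0.5},{"delta_pos": [0.055,-0.1563,0.025],"turn": [0,0,0],"fingers": 0.5},{"delta_pos": [0.0613,-0.1713,0.0625],"turn": [0,0,0],"fingers": 0.5},{"delta_pos": [0.0613,-0.1713,0.0875],"turn": [0,0,0],"fingers": 0.5},{"delta_pos": [0.0613,-0.1713,0.0875],"turn": [0,0,0],"fingers": 0.5},{"delta_pos": [0.0613,-0.1713,0.0875],"turn": [0,0,0],"fingers": 0.5}])

```text
clock: 31.62
position: [0.5975, 0.2314, 0.0906]
ee_rot: [1.0, -0.0, 0.0, -0.001]
ft_force: [0.3, 0.4, -0.4]
grip_width: 0.62
grasp_force: 37.5
```

```bash
python3 - <<'E'
from h import *
o=get_obs(); print(o['ft_force'].round(1)); c=snap('wrist','w12.png'); P=cloud(c,o); K=c['color']
m=fit(P,K,(.62,.23),.12,.037,.042,False,'rivetvisible'); X=P[m]; a=np.radians(-6.7)
u=X[:,0]*np.cos(a)+X[:,1]*np.sin(a); v=-X[:,0]*np.sin(a)+X[:,1]*np.cos(a); e=np.percentile(u,99.8)-.07; f=(np.percentile(v,.3)+np.percentile(v,99.7))/2
print('centre',e*np.cos(a)-f*np.sin(a),e*np.sin(a)+f*np.cos(a)); go(.597,.232,.055,0)
E
```

```text
[ 0.3  0.4 -0.4]
rivetvisible 13262 mean [0.6366 0.2284 0.0391] rect [0.6249 0.229 ] [0.064  0.0826] 83.3 circ [0.6248 0.2294] 0.0517
centre 0.5962794268341427 0.232401778204476
pos [0.5976 0.2316 0.0909] head -0.0 q7 -2.27
delta [-0.0006 -0.0003  0.0359] turn [-0.0016 -0.0008 -0.0005] rows 0.6
```

View pics/w12.png

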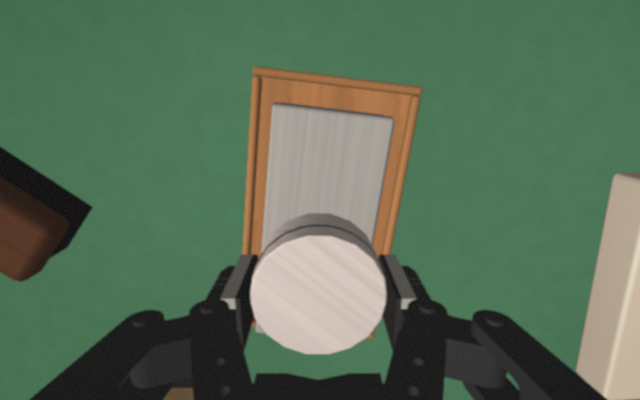

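The tin at (318,293) is centred over the rivet tin. Lowering onto it.

In the tool's units: 0.0385 m / 0.8 = 0.0481, -0.0005 m / 0.8 = -0.0006.

Emit:
move_arm(plan=[{"delta_pos": [-0.0013,-0.0006,0.025],"turn": [0,0,0],"fingers": 0.5},{"delta_pos": [-0.0013,-0.0006,0.04],"turn": [0,0,0],"fingers": 0.5},{"delta_pos": [-0.0013,-0.0006,0.0463],"turn": [0,0,0],"fingers": 0.5},{"delta_pos": [-0.0013,-0.0006,0.0481],"turn": [0,0,0],"fingers": 0.5},{"delta_pos": [-0.0013,-0.0006,0.0481],"turn": [0,0,0],"fingers": 0.5},{"delta_pos": [-0.0013,-0.0006,0.0481],"turn": [0,0,0],"fingers": 0.5}])

```text
clock: 32.42
position: [0.5959, 0.233, 0.0515]
ee_rot: [1.0, 0.0, -0.0, -0.001]
ft_force: [-2.4, -0.8, 5.8]
grip_width: 0.618
grasp_force: 38.1
```

Contact. Releasing and withdrawing.

In the tool's units: -0.25 m / 0.8 = -0.3125, -0.001 m / 0.8 = -0.0013.

Emit:
move_arm(plan=[{"delta_pos": [0,0,-0.0006],"turn": [0,0,0],"fingers": 0.35},{"delta_pos": [0,0,-0.0013],"turn": [0,0,0],"fingers": 0.2},{"delta_pos": [0,0,-0.0019],"turn": [0,0,0],"fingers": 0},{"delta_pos": [0,0,-0.0025],"turn": [0,0,0],"fingers": 0},{"delta_pos": [0,0,-0.025],"turn": [0,0,0],"fingers": 0},{"delta_pos": [0,0,-0.075],"turn": [0,0,0],"fingers": 0},{"delta_pos": [-0.025,0.025,-0.15],"turn": [0,0,0],"fingers": 0},{"delta_pos": [-0.0625,0.075,-0.2125],"turn": [0,0,0],"fingers": 0},{"delta_pos": [-0.1,0.125,-0.275],"turn": [0,0,0],"fingers": 0},{"delta_pos": [-0.125,0.175,-0.3125],"turn": [0,0,0],"fingers": 0},{"delta_pos": [-0.125,0.2,-0.3125],"turn": [0,0,0],"fingers": 0},{"delta_pos": [-0.125,0.2,-0.3125],"turn": [0,0,0],"fingers": 0}])

```text
clock: 33.92
position: [0.4963, 0.0704, 0.3028]
ee_rot: [1.0, -0.001, 0.001, 0.0]
ft_force: [-0.7, 0.0, -0.5]
grip_width: 1.001
grasp_force: 0.0
```

```bash
python3 - <<'E'
from h import *
o=get_obs(); print(o['position'].round(3)); c=snap('wrist','w13.png'); P=cloud(c,o); K=c['color']
fit(P,K,(.597,.232),.05,.058,.072,False,'tin');fit(P,K,(.597,.23),.12,.036,.044,False,'rivet');fit(P,K,(.4245,.352),.07,.03,.04,False,'block');fit(P,K,(.585,-.232),.05,.05,.068,False,'spool')
c=snap('top','t3.png'); P=cloud(c);K=c['color']
fit(P,K,(.3651,.1738),.05,.05,.08,False,'jar');fit(P,K,(.585,-.232),.05,.045,.068,False,'spool')
E
```

```text
[0.496 0.07  0.303]
tin 2516 mean [0.5963 0.2327 0.0649] rect [0.596  0.2335] [0.0532 0.0532] 77.0 circ [0.5958 0.2338] 0.0275
rivet 5803 mean [0.5998 0.2281 0.0391] rect [0.5961 0.2321] [0.0646 0.1401] 83.1 circ [0.596  0.2319] 0.076
block 2363 mean [0.4262 0.3504 0.0351] rect [0.4252 0.352 ] [0.0618 0.0599] 89.6 circ [0.4252 0.3516] 0.0413
spool 1301 mean [ 0.5841 -0.2296  0.0585] rect [ 0.5839 -0.2313] [0.0403 0.0398] 42.8 circ [ 0.5843 -0.2311] 0.0209Traceback (most recent call last):
  File "<stdin>", line 5, in <module>
  File "h.py", line 19, in fit
    m=comp(m); X=P[m]; rc=cv2.minAreaRect(X[:,:2].astype(np.float32)); cc=cv2.minEnclosingCircle(X[:,:2].astype(np.float32))
  File "h.py", line 13, in comp
    n,l,s,_=cv2.connectedComponentsWithStats(m.astype(np.uint8)); return l==1+np.argmax(s[1:,4])
                                                                              ~~~~~~~~~^^^^^^^^^
    return _wrapfunc(a, 'argmax', axis=axis, out=out, **kwds)
    return bound(*args, **kwds)
ValueError: attempt to get argmax of an empty sequence
```

View pics/t3.png

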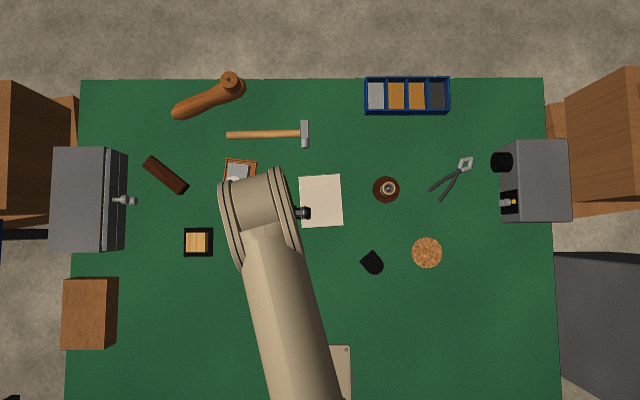

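The top view shows the hammer unmoved, the spool on the spindle (388,188) and the block on its mat (197,242). The arm hides the jar, so I'll check it in the scene camera and then hand in.

```bash
python3 - <<'E'
from h import *
a=dict(np.load('pics/scene0.png.npz')); b=snap('scene','s9.png')
for n,c in(('before',a),('now',b)):
    P=cloud(c); fit(P,c['color'],(.3651,.1738),.06,.03,.08,False,n+' jar'); fit(P,c['color'],(.76,.114),.16,.012,.05,False,n+' hammer')
E
```

```text
before jar 351 mean [0.3705 0.1798 0.0548] rect [0.3639 0.1787] [0.0432 0.0444] 46.8 circ [0.3636 0.1783] 0.0229
before hammer 2030 mean [0.7644 0.1237 0.0233] rect [0.7607 0.1371] [0.0882 0.2594] 0.2 circ [0.7619 0.1345] 0.1325
now jar 351 mean [0.3704 0.1798 0.0549] rect [0.3637 0.1787] [0.0436 0.0428] 76.3 circ [0.3632 0.1779] 0.0232
now hammer 2023 mean [0.7643 0.1243 0.0233] rect [0.759  0.1369] [0.0879 0.2597] 1.0 circ [0.7621 0.1344] 0.1326
```

```bash
python3 -c "
from h import *
print(hand_in())"
```

```text
the job is handed in; nothing more can be done
None
```

The job is handed in at about 34 s on the robot's clock, with all five steps done in order: the final camera check put the spool over the pin, the block and the eyelet tin within about 2 mm of their targets, the rivet tin flat in the tray, and the hammer and glue jar unmoved.

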